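Feed one pulley wheel and slide it into the gauging nest

TASK

Draw one sample wheel for gauging: press the red plunger of the feeder all the way down once and let it come back up by itself, so that a single pulley wheel is pushed out on the bench. Then slide that wheel aside along the bench with the fingertips, flat and without pinching or lifting it, until it rests against both faces of the steel V nest, and leave it there. Leave the other wheels in the magazine and do not disturb the plug gauge, the bracket and the sprue runner.

Things in the scene. Friction and masses are not known exactly. Their poses are not given: they have to be found in the camera images.
- feeder: aluminium feeder fixed to the bench, 146 mm long, 55 mm wide (87 over its feet). Origin: on the bench under the middle of the magazine; x points along the bench the way wheels come out, z up. Open below: wheels stand on the bench. Magazine: open square shaft, 43 mm inside, outer faces at x = +-26.5, y = +-27.5 mm, 40 mm high; behind it, x = -62 to -109 mm, uprights and plunger gantry, 102 mm high
- wheel_exit (a point): on the bench, 66 mm ahead of the feeder's origin along its x: about where the centre of the fed wheel lies after a full stroke (a little farther if pressed fast). The wheel comes out under the clear front gate (lower edge 12 mm above the bench). Around here the bench is free; the nest stands on the feeder's +y side
- plunger (a joint): travel of the plunger in m: 0 = up (spring-returned), 0.025 = fully down; about 5 N to start, 9 N at the bottom. Through a bell crank it drives a flat slide 2.72 times as far (68 mm), which pushes the lowest wheel out; when it rises, the slide goes back and the next wheel drops on the bench inside the magazine. A second stroke feeds a second wheel
- nest_seat (a point): on the bench: place of the wheel's centre when it touches both faces of the V nest, a fixed steel V stop 9 mm high with a 90 degree V (faces 48 mm long, mouth about 70 mm wide). x points into the V, from open mouth to apex; the faces touch the wheel 20 mm from this point at +-45 degrees from x. It lies 125 to 160 mm to the feeder's +y side and 55 to 90 mm along its x from its origin
- plunger_top (a point): middle of the flat top of the red mushroom plunger cap (38 mm across, its top 150 mm above the bench when up, at x = -95 mm, y = 0 of the feeder); moves down with the plunger
- wheel_1: lowest of four equal wheels in the magazine, the one that comes out: black acetal pulley wheel with grooved rim and brass bush, 40 mm diameter, 10 mm thick, about 18 g, lying flat. Origin: centre of its underside, at bench height; z along its axis, up
- wheel_2: second wheel from below, as wheel_1; it drops down on the bench inside the magazine after the stroke
- wheel_3: third wheel, as wheel_1
- wheel_4: uppermost wheel, as wheel_1
- plug_gauge: bystander: stainless go/no-go plug gauge, 94 mm long, hexagonal handle 14 mm across flats, lying along its x axis on the bench; origin in the middle of its underside
- bracket: bystander: orange nylon L bracket, 60 x 36 mm foot, 40 mm high; origin in the middle of its underside
- sprue_runner: bystander: translucent green moulding runner, about 97 x 51 mm, lying flat with its 45 mm sprue upright; origin in the middle of its underside
Not all that is in view belongs to the job. What is shaped like the feeder but green is not meant. Leave any blue or purple look-alike of the wheel_4 alone.

How it is judged (in metres and radians):
On the way, in this order (a step that is already met when the one before it is completed fails the run):
1. the plunger is pressed fully down and one wheel stands clear in front of the magazine (value of joint plunger above 0.0225 m and x of wheel_1 in the frame of feeder above 0.055 m), for 0.05 s.
2. the plunger is let go and is back up (value of joint plunger below 0.003 m), for 0.1 s.
3. the wheel rests in the V nest (horizontal distance between wheel_1 and nest_seat below 0.004 m), for 0.2 s.
At the end, for the whole second after the job is handed in: wheel_1 lies flat and at rest on the bench, against both faces of the V nest (centre within 4 mm of the seat point); the plunger is up (within 3 mm); the three other wheels are still in the magazine (centres within 12 mm of its middle) (horizontal distance between wheel_1 and nest_seat below 0.004 m and height (world z) of wheel_1 below 0.003 m and angle between wheel_1's own z axis and vertical below 0.1 rad and linear speed of wheel_1 below 0.01 m/s and value of joint plunger below 0.003 m and horizontal distance between each of wheel_2, wheel_3, wheel_4 and feeder below 0.012 m); the robot touches nothing.
It fails at once if the sample wheel is lifted or tipped over (underside centre more than 6 mm above the bench) (height (world z) of wheel_1 above 0.006 m).
It fails at once if a second wheel is fed out or taken from the magazine (horizontal distance between any of wheel_2, wheel_3, wheel_4 and feeder above 0.02 m or height (world z) of wheel_2 above 0.016 m or height (world z) of wheel_3 above 0.026 m or height (world z) of wheel_4 above 0.036 m).
It fails at once if the plug gauge, the bracket or the sprue runner is moved by more than 10 mm (distance of any of plug_gauge, bracket, sprue_runner from where it was at the start of the episode above 0.01 m).
It also fails if it takes over 48 s, if anything falls off the work surface, if the arm or the gripper's body presses on something with over 40 N, if the wrist force passes 120 N, or if a joint passes its speed limit or range.

ROBOT

A 6-joint arm with a two-finger parallel gripper is mounted at the origin on the work surface. World frame = base frame: x ahead of the robot, y to its left, z up, the work surface at z = 0. Lengths are in m, angles in degrees, forces in N, time in s.
With the tool pointing down it reaches from about 0.4 to 0.825 m from the base axis. Payload 7 kg.
Tool frame: the origin (TCP) lies midway between the tips of the shut fingers; the grasp point (between the pads) lies 19 mm behind it; z points along the fingers, y is the line along which they close (so a half turn about z gives the same grasp; the last joint's range is limited). The gripper opens to 88 mm and grips with 3 to 60 N. Pads are 19 mm wide; open, the fingers measure 130 mm over their backs; the gripper's body (78 mm by 193 mm) begins 47 mm behind the grasp point.
Start: joints at [92.367, 20.546, 0.682, 0, -70.136, -16.507], TCP at [0.165, 0.655, 0.227] pointing down, gripper open.
Joint ranges: [-176.03, 176.03], [-82.01, 121.73], [-58.28, 71.71], [-173.87, 95.51], [-174.79, -0.11], [-173.66, 173.66]. Speed limits (degrees/s): [136.94, 136.94, 172.46, 180, 180, 180].

INTERFACE

Orientations are given as a 3x3 rotation matrix whose columns are the frame's x, y, z axes.
In Python, from rig import robot gives the robot as it stands. Calls block until the motion is done:
- robot.goto(position, orientation): joint-space move of the TCP to a pose.
- robot.servo_line(position, ori=None, speed=0.15): straight line of the TCP; ori=None keeps the orientation; speed is the mean speed in m/s.
- robot.movej(angles): joint-space move.
- robot.move_gripper(opening): opening from 0.0 (shut) to 1.0 (fully open); the grip force is fixed at half the most; returns when the fingers have stopped.
- robot.dwell(seconds).
- robot.ik(position, orientation): joint angles nearest the present ones, or None.
- robot.grab_frame(name): name is "scene" or "top" or "wrist"; returns (picture, depth): 384x512x3 uint8, red, green, blue; 384x512 float32, m along the optical axis (not along the pixel's ray), 0 where there is no reading.
- robot.camera_info(name): a dict with "vfov" (degrees; the focal length in pixels is half the picture's height over the tangent of half this angle, whatever the lens; pixels are square), "cx", "cy" (the principal point, pixels), "view" (4x4, takes a point from world to camera coordinates); the wrist camera has in their place "T_tool_cam" (4x4, takes a point from camera to tool coordinates, whose origin is the TCP and whose axes are the flange's). Camera axes: x right, y down, z forward; pixel columns grow to the right and rows downward; lengths in m; the calibration is good to about 2 mm. A picture is of the moment at which its call begins: read the wrist's pose just before it. camera_info takes no time and is no camera call.
A pose or a line that the arm cannot do raises robot.Unreachable and nothing moves.
- robot.job_done(): hands the job in; it is judged then, once.
Readings, each from a call of its own:
- robot.read_t(): time.
- robot.read_qpos(): joint angles.
- robot.read_qvel(): joint speeds.
- robot.read_effort(): joint torques, N m.
- robot.read_position(): TCP position.
- robot.read_tcp_rot(): TCP orientation.
- robot.read_force(): force on the tool from outside, world axes, zero at the start.
- robot.read_ft_torque(): the same for the moment, N m.
- robot.read_grip_width(): opening from 0.0 (shut) to 1.0 (fully open).
- robot.read_finger_force(): force on a finger pad.
Only numpy, scipy, OpenCV 4.12 (cv2) and the standard library are available. Lean on these libraries where they do the work, as an engineer would, in place of code of your own. Each camera call takes 0.05 s, during which the arm holds its last target. There are 200 camera calls.

## Working session

There is one attempt and no reset: what is moved stays moved. The work goes in short steps, each a Python script; the robot and the scene stay as the last script left them, time stands still between calls to the robot, and variables do not carry over. Pictures are saved under pics/ and viewed, at most 10 in all, crops included, and the job is handed in when it is done.

```bash
ls; mkdir -p pics
cat > h.py <<'E'
import numpy as np, cv2
from rig import robot
def cam(n):
    i=robot.camera_info(n); f=192/np.tan(np.radians(i['vfov'])/2)
    if n=='wrist':
        T=np.eye(4);T[:3,:3]=robot.read_tcp_rot();T[:3,3]=robot.read_position()
        W=T@np.array(i['T_tool_cam'])
    else: W=np.linalg.inv(np.array(i['view']))
    return f,i['cx'],i['cy'],W
def plane(c,u,v,z):
    f,cx,cy,W=c
    d=W[:3,:3]@np.array([(u-cx)/f,(v-cy)/f,1]); o=W[:3,3]
    return o+d*(z-o[2])/d[2]
def cloud(c,dep):
    f,cx,cy,W=c; v,u=np.mgrid[:384,:512]
    P=np.stack([(u-cx)/f*dep,(v-cy)/f*dep,dep],-1)
    return P@W[:3,:3].T+W[:3,3]
def proj(c,p):
    f,cx,cy,W=c; q=W[:3,:3].T@(np.array(p)-W[:3,3]); return q[:2]/q[2]*f+[cx,cy]
E
python3 - <<'E'
from h import *
for n in ['scene','top']:
    c=cam(n);im,d=robot.grab_frame(n); np.savez('%s.npz'%n,im=im,d=d)
    cv2.imwrite('pics/%s.png'%n,cv2.resize(im[:,:,::-1],(800,600),interpolation=cv2.INTER_CUBIC)); print(n,c[0],c[1],c[2],c[3].round(3).tolist())
print(robot.read_t(),robot.read_tcp_rot())
print(robot.camera_info('wrist'))
E
```

```text
pics
scene 385.74085518895356 256.3358542336522 190.27047885390058 [[0.899, 0.323, -0.297, 0.791], [0.438, -0.678, 0.59, -0.474], [-0.011, -0.66, -0.751, 0.784], [0.0, 0.0, 0.0, 1.0]]
top 403.69876611559977 258.10757274184505 191.25449377378203 [[0.061, -0.975, 0.212, 0.343], [-0.998, -0.061, 0.008, 0.04], [0.005, -0.212, -0.977, 0.917], [0.0, 0.0, 0.0, 1.0]]
0.1 [[ 9.69674070e-01 -2.44401621e-01 -2.12649404e-04]
 [-2.44401666e-01 -9.69672972e-01 -1.46743478e-03]
 [ 1.52443059e-04  1.47490532e-03 -9.99998901e-01]]
{'vfov': 70.53562029794242, 'cx': 253.82233684866756, 'cy': 187.82746977989808, 'T_tool_cam': array([[-5.25866636e-04, -9.66553051e-01, -2.56466222e-01,
         6.88657643e-02],
       [ 9.99999420e-01, -2.67334719e-04, -1.04291762e-03,
         1.22423823e-03],
       [ 9.39472887e-04, -2.56466622e-01,  9.66552631e-01,
        -1.58396164e-01],
       [ 0.00000000e+00,  0.00000000e+00,  0.00000000e+00,
         1.00000000e+00]])}
```

View pics/scene.png

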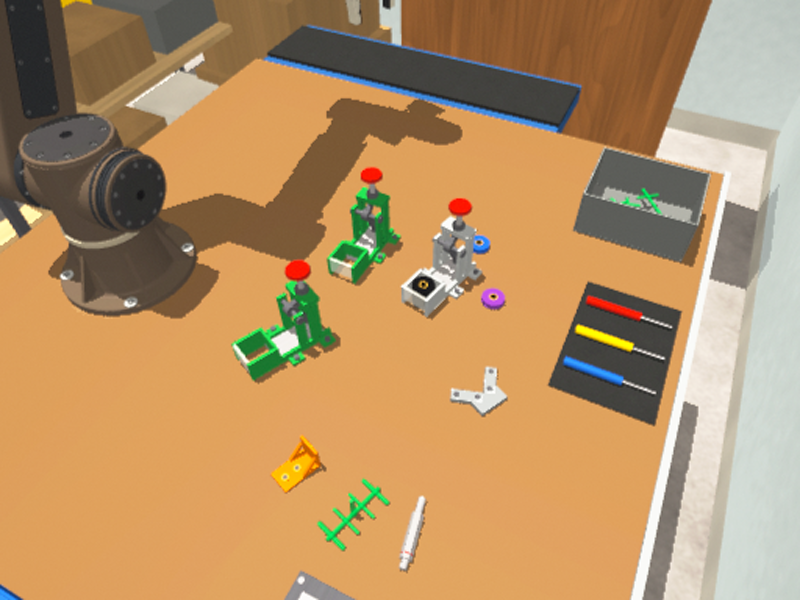

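View pics/top.png

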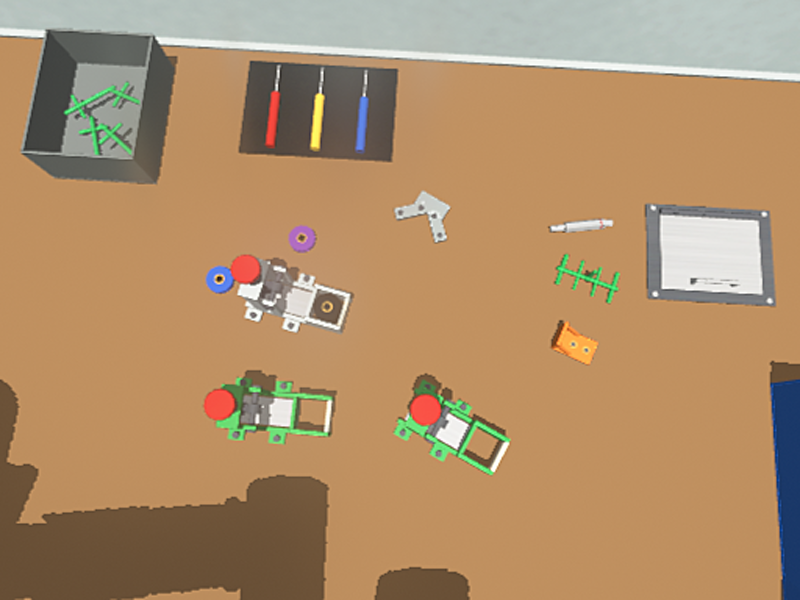

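Candidates in the top view (800×600):
- **Feeders:** aluminium at (290,290), with a black wheel at (327,307) and a red cap at (245,268). The green look-alikes at (270,410) and (455,430) are rejected.
- **Loose wheels:** purple at (302,238) and blue at (220,279). Both are decoys.
- **V nest:** grey, at (425,212).
- **Bystanders:** gauge (580,226), runner (588,278) and bracket (575,343).

My choice is the aluminium feeder.

Run:
```python
from h import *
D=np.load('top.npz');im=D['im'];c=cam('top')
hsv=cv2.cvtColor(im,cv2.COLOR_RGB2HSV)
m=((hsv[...,0]<6)|(hsv[...,0]>174))&(hsv[...,1]>200)&(hsv[...,2]>150)
n,l,s,ce=cv2.connectedComponentsWithStats(m.astype(np.uint8))
for i in range(1,n):
    if s[i,4]>60: print('red',s[i],ce[i].round(1),plane(c,*ce[i],.15).round(4))
k=.64
w=plane(c,327*k,307*k,.04);print('wheel4',w.round(4))
print('nest',[plane(c,u*k,v*k,.009).round(3) for u,v in [(405,212),(430,200),(438,235)]])
P=cloud(c,D['d']);print('heights',P[int(268*k),int(245*k)],P[int(307*k),int(327*k)],P[int(203*k),int(432*k)])
# second view
D=np.load('scene.npz');im=D['im'];c=cam('scene')
hsv=cv2.cvtColor(im,cv2.COLOR_RGB2HSV)
m=((hsv[...,0]<6)|(hsv[...,0]>174))&(hsv[...,1]>200)&(hsv[...,2]>150)
n,l,s,ce=cv2.connectedComponentsWithStats(m.astype(np.uint8))
for i in range(1,n):
    if s[i,4]>60: print('red',s[i],ce[i].round(1),plane(c,*ce[i],.15).round(4))
print(plane(c,424*k,286*k,.04))
```

```text
wheel4 [0.5148 0.1542 0.04  ]
nest [array([0.675, 0.053, 0.009]), array([0.697, 0.016, 0.009]), array([0.642, 0.001, 0.009])]
heights [0.53761372 0.24863033 0.15014544] [0.51527482 0.1545349  0.04299331] [0.69468654 0.01386723 0.00792087]
red [231 107  13  10 105] [237.1 111.8] [0.3722 0.2519 0.15  ]
red [287 127  15  11 121] [294.  131.9] [0.5403 0.2404 0.15  ]
red [183 166  15  13 157] [190.  172.5] [0.38   0.0073 0.15  ]
red [375 190  36  15 171] [392.6 196.9] [0.8126 0.1326 0.15  ]
[0.52150471 0.14965611 0.04      ]
```

The plunger and magazine agree across both views: about 95 mm apart, cap at z 0.150, wheel at 0.043. Next, one close look from the wrist.

```bash
cat >> h.py <<'E'
def R(a,b):
    n=np.hypot(a,b);a,b=a/n,b/n
    return np.array([[a,b,0],[b,-a,0],[0,0,-1.]])
E
python3 - <<'E'
from h import *
robot.goto([0.57,0.06,0.24],R(.97,-.24))
c=cam('wrist');im,d=robot.grab_frame('wrist'); np.savez('w1.npz',im=im,d=d,f=c[0],cx=c[1],cy=c[2],W=c[3])
cv2.imwrite('pics/w1.png',cv2.resize(im[:,:,::-1],(800,600),interpolation=cv2.INTER_CUBIC));print(robot.read_t(),robot.read_position())
E
```

```text
2.7 [0.57005015 0.06075372 0.23993165]
```

View pics/w1.png

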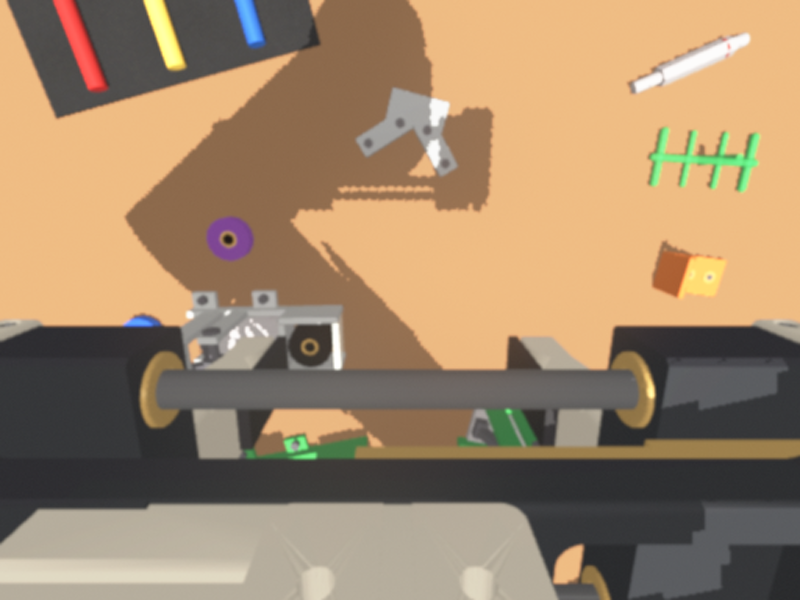

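The wrist picture (800×600) shows the V nest with its inner apex near (413,143) and the arms ending at (362,148) and (447,170). The top wheel's bush is at (310,346). I'll fit the V faces next.

Run:
```python
from h import *
D=np.load('w1.npz');im=D['im'];c=(D['f'],D['cx'],D['cy'],D['W']);P=cloud(c,D['d'])
Z=P[...,2]; k=.64
m=np.zeros((384,512),np.uint8);m[45:120,215:305]=1
print('bench z',np.median(Z[60:120,60:200][Z[60:120,60:200]<.02]))
hsv=cv2.cvtColor(im,cv2.COLOR_RGB2HSV)
g=(m>0)&(hsv[...,1]<60)
z0=np.median(Z[100:118,300:340]);g2=(m>0)&(Z-z0>.0045)
print(g.sum(),g2.sum(),z0,np.median(Z[g]))
for nm,q in (('col',g),('dep',g2)):
    q=cv2.morphologyEx(q.astype(np.uint8),cv2.MORPH_OPEN,np.ones((2,2)))
    cs,_=cv2.findContours(q,cv2.RETR_EXTERNAL,cv2.CHAIN_APPROX_NONE)
    k_=max(cs,key=cv2.contourArea)
    a=cv2.approxPolyDP(k_,2.0,True)[:,0]
    print(nm,cv2.contourArea(k_));
    for p in a: print(p, plane(c,*p,.009).round(4))
    cv2.imwrite('pics/m_%s.png'%nm,cv2.resize(q[40:125,210:310]*255,None,fx=6,fy=6,interpolation=0))
print('wheel4',plane(c,310*k,346*k,.04), 'dep',P[int(346*k),int(310*k)+8])
cv2.imwrite('pics/nest.png',cv2.resize(im[40:125,210:310,::-1],None,fx=6,fy=6,interpolation=cv2.INTER_CUBIC))
```

```text
bench z 0.00035720365036018276
1680 1641 8.905989139207371e-05 0.00918824690135539
col 1579.5
[229  89] [0.6788 0.0676 0.009 ]
[234 100] [0.6634 0.0647 0.009 ]
[238 100] [0.6621 0.0594 0.009 ]
[265  83] [0.6745 0.0186 0.009 ]
[282 113] [0.631  0.0047 0.009 ]
[293 107] [ 0.6351 -0.0117  0.009 ]
[283  88] [ 0.6625 -0.0036  0.009 ]
[288  67] [ 0.6866 -0.0156  0.009 ]
[252  57] [0.7098 0.0278 0.009 ]
[248  76] [0.6885 0.0387 0.009 ]
dep 1527.5
[228  89] [0.6791 0.069  0.009 ]
[236 100] [0.6628 0.0621 0.009 ]
[265  82] [0.6757 0.0183 0.009 ]
[282 113] [0.631  0.0047 0.009 ]
[293 107] [ 0.6351 -0.0117  0.009 ]
[282  86] [ 0.6653 -0.0028  0.009 ]
[287  66] [ 0.6881 -0.0146  0.009 ]
[252  57] [0.7098 0.0278 0.009 ]
[248  76] [0.6885 0.0387 0.009 ]
wheel4 [0.5154442  0.15396967 0.04      ] dep [0.51352474 0.14334783 0.04003733]
```

View pics/nest.png

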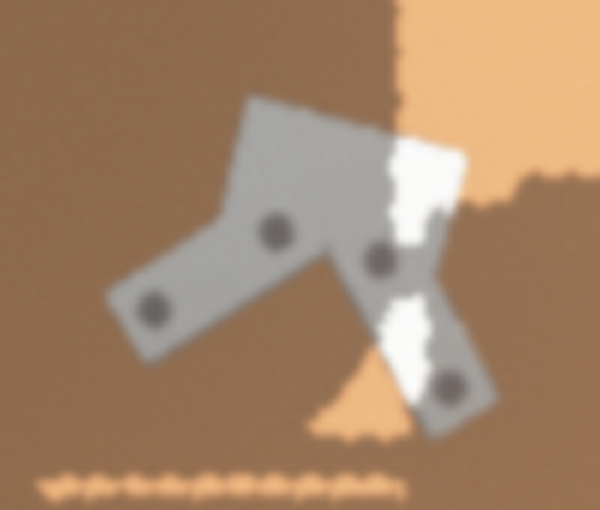

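The V fits: sides 47 mm, angle 90°, seat ≈ (0.651, 0.032), nest x ≈ (0.88, −0.48), which lies within the stated range in the feeder frame. Now I'll press the plunger at (0.538, 0.246).

Run:
```python
from h import *
R0=R(.97,-.24)
robot.servo_line([.57,.06,.25],speed=.3) ; robot.goto([.538,.246,.20],R0); robot.move_gripper(0)
robot.servo_line([.538,.246,.154],speed=.1); print(robot.read_force(),robot.read_position())
robot.servo_line([.538,.246,.1262],speed=.03); robot.dwell(.2); print(robot.read_force(),robot.read_position())
z=.1262
while robot.read_force()[2]<16 and z>.1225:
    z-=.0006; robot.servo_line([.538,.246,z],speed=.02); print(z,robot.read_force()[2],robot.read_position()[2])
robot.dwell(.15)
robot.servo_line([.538,.246,.158],speed=.05); print(robot.read_force())
robot.servo_line([.538,.246,.24],speed=.2)
robot.goto([.53,.04,.26],R0)
c=cam('wrist');im,d=robot.grab_frame('wrist'); np.savez('w2.npz',im=im,d=d,f=c[0],cx=c[1],cy=c[2],W=c[3])
cv2.imwrite('pics/w2.png',cv2.resize(im[:,:,::-1],(800,600),interpolation=cv2.INTER_CUBIC));print(robot.read_t(),robot.read_position())
im,d=robot.grab_frame('top');np.savez('top2.npz',im=im,d=d);cv2.imwrite('pics/top2.png',cv2.resize(im[100:270,100:330,::-1],None,fx=3.4,fy=3.4,interpolation=cv2.INTER_CUBIC))
```

```text
[0.27602761 0.59396653 0.27614062] [0.5382867  0.2460872  0.15427703]
[-1.24208507 -0.08120687  7.40812282] [0.53854139 0.24637326 0.12728193]
0.12560000000000002 8.137216342732582 0.12673376744681544
0.12500000000000003 8.148841044121735 0.12618369293866827
0.12440000000000002 7.5287100616969855 0.12561444219056103
0.12380000000000002 10.114513262603968 0.12530663469550254
0.12320000000000002 14.868390187507936 0.1252704334581688
0.12260000000000001 18.54044471750163 0.12519612309939349
[ 0.51404905  0.48442233 -0.25087384]
11.0167 [0.52996402 0.04028857 0.25942521]
```

View pics/w2.png

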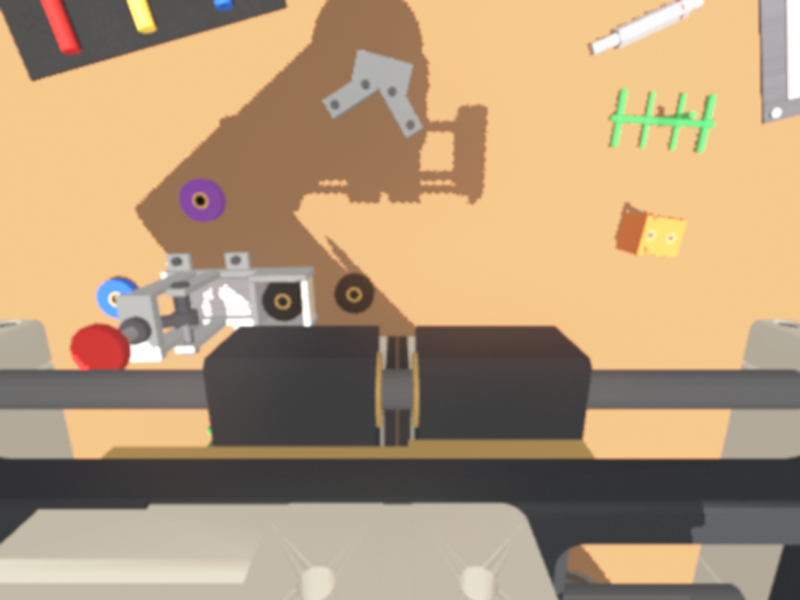

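View pics/top2.png

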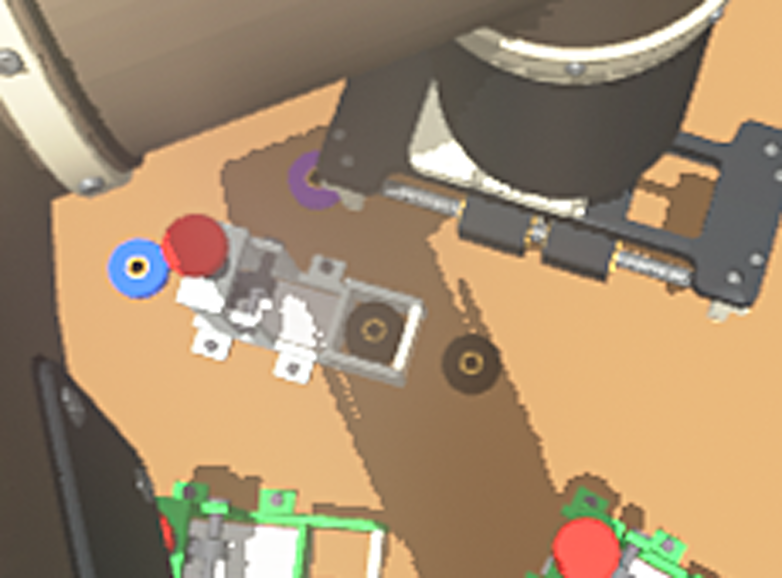

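The second wrist view (800×600) shows the fed wheel free at (354,294), in front of the magazine. The magazine still holds its wheels at (283,300), and the plunger is up. Next I'll cradle the wheel from behind with two fingertips and slide it to just short of the nest.

Run:
```python
from h import *
D=np.load('w2.npz');c=(D['f'],D['cx'],D['cy'],D['W']);k=.64
w=plane(c,354*k,294*k,.010); ap=plane(c,377.5*k,90*k,.009)
print('bush',w,'apex2',ap,'mag top wheel',plane(c,283*k,300*k,.03))
fx=np.array([-.24,-.97]);o=np.array([.5155,.154]);print('wheel in feeder',(w[:2]-o)@fx,(w[:2]-o)@[.97,-.24])
c=cam('top');print('top',plane(c,100+470/3.4,100+363/3.4,.010))
s=np.array([.6506,.0320]);p=(s-w[:2]);L=np.hypot(*p);p/=L;print(p,L)
for d in (-50,0,-40):
    t=w[:2]+p*d/1000;print(robot.ik([*t,.004],R(*p)) is not None)
```

```text
bush [0.50092634 0.08965709 0.01      ] apex2 [0.67573425 0.01987905 0.009     ] mag top wheel [0.51620327 0.15337176 0.03      ]
wheel in feeder 0.06591030026991188 0.0013058526373285885
top [0.50095151 0.09019299 0.01      ]
[ 0.93315685 -0.35946946] 0.16039495984895638
True
True
True
```

Run:
```python
from h import *
w=np.array([.501,.0899]);s=np.array([.6506,.0322]);p=s-w;L=np.hypot(*p);p/=L;Rp=R(*p)
a=w-p*.050
robot.goto([*a,.13],Rp); robot.move_gripper(16/88); print('grip',robot.read_grip_width()*88)
robot.servo_line([*a,.015],speed=.12); robot.servo_line([*a,.004],speed=.04)
print(robot.read_force(),robot.read_position())
off=.0095+np.sqrt(.02**2-.008**2)
for q in (-off-.004, L-off-.012):
    t=w+p*q; robot.servo_line([*t,.004],speed=.05); print(robot.read_force().round(2),robot.read_position(),t)
b=t-p*.02
robot.servo_line([*b,.004],speed=.08)
robot.servo_line([*b,.20],speed=.25)
v=np.array([.59,.05]);robot.goto([*v,.24],R(.97,-.24))
c=cam('wrist');im,d=robot.grab_frame('wrist'); np.savez('w3.npz',im=im,d=d,f=c[0],cx=c[1],cy=c[2],W=c[3])
cv2.imwrite('pics/w3.png',cv2.resize(im[:,:,::-1],(800,600),interpolation=cv2.INTER_CUBIC));print(robot.read_t(),robot.read_position())
```

```text
grip 15.966958597484414
[-0.09164714  0.05956918  0.56437133] [0.4541937  0.10776219 0.00380057]
[ 0.31 -0.22 -0.28] [0.47140867 0.10105424 0.00386669] [0.47130208 0.10135434]
[ 0.41  0.12 -0.03] [0.61338118 0.04657471 0.00402563] [0.61343802 0.0465332 ]
19.225 [0.58955932 0.04993502 0.23867185]
```

View pics/w3.png

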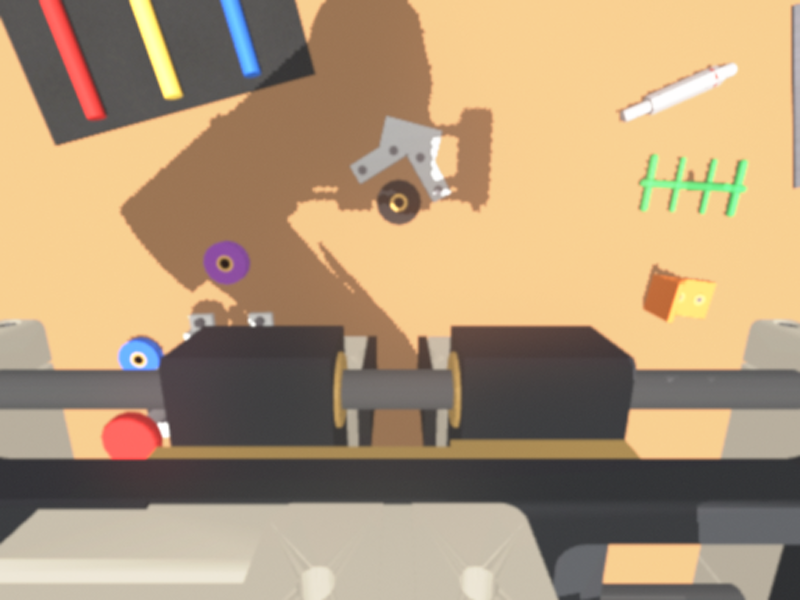

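The wheel's bush is now at (399,203), just short of the nest's inner apex at (406,158). For the last stretch I'll use the flat face of the shut fingers along the nest axis, so the wheel can centre itself in the V.

Run:
```python
from h import *
D=np.load('w3.npz');c=(D['f'],D['cx'],D['cy'],D['W']);k=.64
w=plane(c,399*k,203*k,.010)[:2];ap=plane(c,406*k,158*k,.009)[:2]
n=np.array([.879,-.477]);n/=np.hypot(*n);print('w',w,'ap',ap,'rel',(w-ap)@n,(w-ap)@[-n[1],n[0]])
s=np.array([.6506,.0322]);Rn=R(*n)
a=s-n*.065
robot.goto([*a,.10],Rn);robot.move_gripper(0)
robot.servo_line([*a,.015],speed=.12);robot.servo_line([*a,.004],speed=.04)
f0=robot.read_force();print(f0.round(2))
q=.065-.0295-.008;t=a+n*q
robot.servo_line([*t,.004],speed=.05)
while q<.065-.0295+.008:
    q+=.0008;t=a+n*q;robot.servo_line([*t,.004],speed=.03)
    f=(robot.read_force()-f0)[:2]@n
    if q>.0325: print(round(q-.0355,4),f.round(2),((robot.read_position()[:2]-s)@n+.0295).round(4))
    if f<-6: break
    if robot.read_t()>36: break
print(robot.read_t())
robot.servo_line([*(a-n*.005),.004],speed=.06)
robot.servo_line([*a,.10],speed=.25)
robot.goto([.60,.05,.22],R(.97,-.24))
c=cam('wrist');im,d=robot.grab_frame('wrist'); np.savez('w4.npz',im=im,d=d,f=c[0],cx=c[1],cy=c[2],W=c[3])
cv2.imwrite('pics/w4.png',cv2.resize(im[60:210,150:350,::-1],None,fx=4,fy=4,interpolation=cv2.INTER_CUBIC));print(robot.read_t(),robot.read_position())
```

```text
w [0.63788268 0.03513829] ap [0.67380756 0.01997662] rel -0.03880678912693188 -0.0038087272102064382
[ 0.08 -0.19 -0.6 ]
-0.0024 0.34 -0.0024
-0.0016 -2.5 -0.0018
-0.0008 -4.7 -0.0012
0.0 -7.94 -0.0011
24.85
26.8083 [0.59918314 0.04978144 0.21848807]
```

View pics/w4.png

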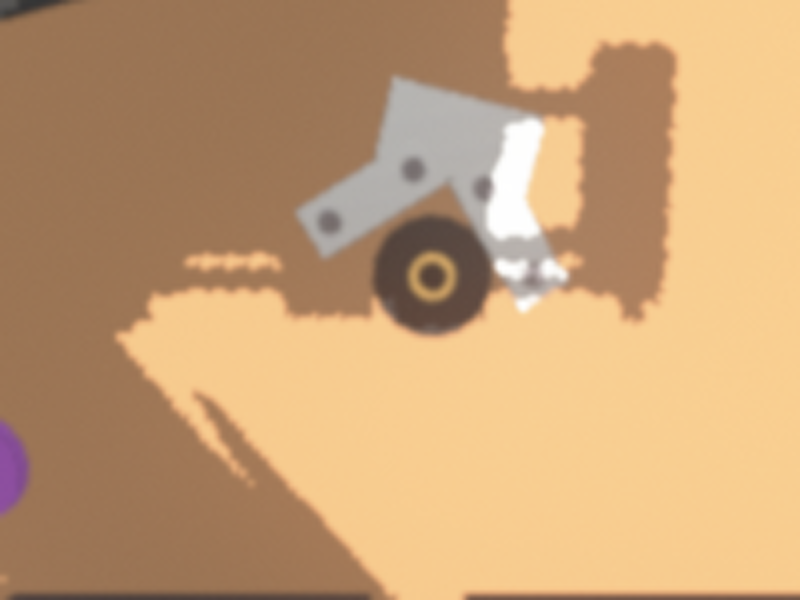

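The wheel's bush is at (432,276) in the crop and the apex at (450,183). It touches the right face, but I need to check the left gap with numbers.

Run:
```python
from h import *
D=np.load('w4.npz');c=(D['f'],D['cx'],D['cy'],D['W'])
g=lambda u,v,z:plane(c,150+(u+.5)/4-.5,60+(v+.5)/4-.5,z)[:2]
w=g(432,276,.010);ap=g(450,183,.009);e1=g(325,259,.009);e2=g(521,312,.009)
for e in (e1,e2):
    u=(e-ap);L=np.hypot(*u);u/=L;d=w-ap;print('len',L.round(4),'along',(d@u).round(4),'dist',abs(d[0]*u[1]-d[1]*u[0]).round(4))
u1=(e1-ap)/np.hypot(*(e1-ap));u2=(e2-ap)/np.hypot(*(e2-ap));print('dot',u1@u2);m=-(u1+u2);m/=np.hypot(*m)
s=ap-m*.0283;print('seat',s,'w',w,'err',w-s,np.hypot(*(w-s)),m, ap)
```

```text
len 0.0477 along 0.0199 dist 0.0226
len 0.0479 along 0.0226 dist 0.0198
dot 0.0015471781998166768
seat [0.65146744 0.03242386] w [0.64901925 0.031555  ] err [-0.00244819 -0.00086886] 0.0025977964000327217 [ 0.87724472 -0.48004344] [0.67629347 0.01883863]
```

The V measures consistently (47.8 mm sides, 90°). The wheel touches face 2 but still has about 2.6 mm of gap to face 1, because friction held it. I'll mend that by nudging it along face 2 toward face 1, then re-measure.

Run:
```python
from h import *
w=np.array([.6490,.0316]);m=np.array([.8772,-.4800]);r=np.sqrt(.5)
d=r*np.array([m[0]-m[1],m[0]+m[1]]); l=np.array([-d[1],d[0]]);print(d,l)  # d=-u2, l=u1
Rd=R(*d);a=w-d*.045+l*.008
robot.goto([*a,.10],Rd);robot.servo_line([*a,.015],speed=.12);robot.servo_line([*a,.004],speed=.04)
f0=robot.read_force();print(f0.round(2))
q=.0095;robot.servo_line([*(a+d*q),.004],speed=.05)
while q<.0155+.006:
    q+=.0008;robot.servo_line([*(a+d*q),.004],speed=.03)
    f=(robot.read_force()-f0)[:2]@d
    print(round(q-.0155,4),f.round(2),((robot.read_position()[:2]-a)@d-.0155).round(4))
    if f<-5 or robot.read_t()>36: break
robot.servo_line([*a,.004],speed=.06);robot.servo_line([*a,.10],speed=.25)
robot.goto([.60,.05,.22],R(.97,-.24))
c=cam('wrist');im,_=robot.grab_frame('wrist'); np.savez('w5.npz',im=im,f=c[0],cx=c[1],cy=c[2],W=c[3])
cv2.imwrite('pics/w5.png',cv2.resize(im[60:210,150:350,::-1],None,fx=4,fy=4,interpolation=cv2.INTER_CUBIC));print(robot.read_t(),robot.read_position())
```

```text
[0.95968532 0.28086281] [-0.28086281  0.95968532]
[-0.2   0.31  0.38]
-0.0052 -0.73 -0.0053
-0.0044 -0.32 -0.0044
-0.0036 0.07 -0.0035
-0.0028 0.5 -0.0027
-0.002 -0.76 -0.0019
-0.0012 0.23 -0.0012
-0.0004 -0.02 -0.0003
0.0004 0.14 0.0004
0.0012 0.31 0.0013
0.002 -1.31 0.002
0.0028 -1.09 0.0024
0.0036 -3.76 0.0028
0.0044 -5.86 0.003
33.95 [0.59923791 0.04989326 0.21842685]
```

View pics/w5.png

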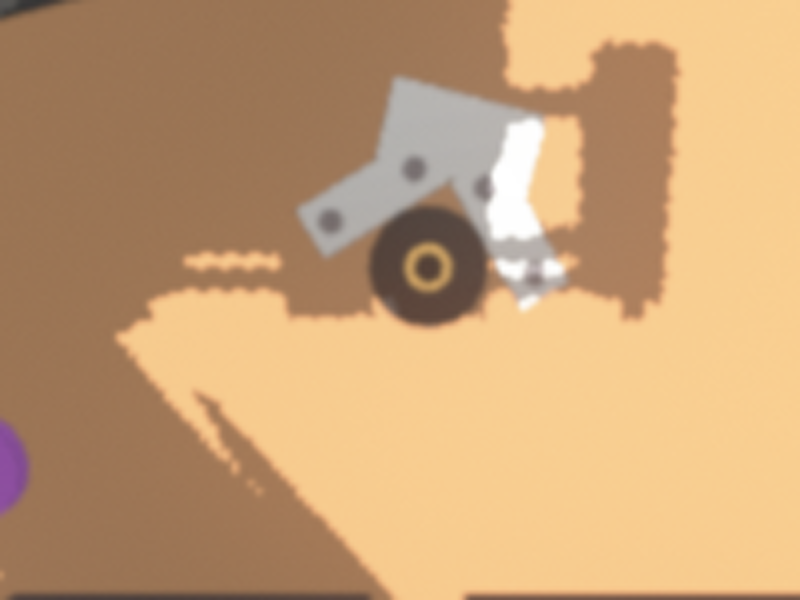

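Run:
```python
from h import *
D=np.load('w5.npz');c=(D['f'],D['cx'],D['cy'],D['W'])
g=lambda u,v,z:plane(c,150+(u+.5)/4-.5,60+(v+.5)/4-.5,z)[:2]
w=g(428,267,.010);ap=g(450,183,.009);e1=g(325,259,.009);e2=g(521,312,.009)
for e in (e1,e2):
    u=(e-ap);u/=np.hypot(*u);d=w-ap;print('along',(d@u).round(4),'dist',abs(d[0]*u[1]-d[1]*u[0]).round(4))
m=np.array([.8772,-.48]);print(np.hypot(*(w-(ap-m*.0283))),robot.read_t())
```

```text
along 0.0195 dist 0.0194
along 0.0194 dist 0.0195
0.0007693379958791962 33.95
```

The wheel is 19.4 and 19.5 mm from the two faces (20 nominal) and 0.8 mm from the seat point, so it is seated. The arm is clear, so I'm handing in.

```bash
python3 -c "
from rig import robot
print(robot.job_done(),robot.read_t())"
```

```text
the job is handed in; nothing more can be done
the job is handed in; nothing more can be done
```

I fed one wheel with a single plunger stroke and slid it flat into the V nest, where it measured about 0.8 mm from the seat point, and handed the job in at about 34 s; the judge's verdict was not shown.

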